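Wind a bottle rack's three-winged hold-down nut home with fingertip strokes

TASK

The big three-winged nut that holds the bottle rack's foot down on the slab has been left slack. With the fingertips, push its wings round clockwise (seen from above), stroke after stroke, until the nut sits fully home on its washer, then come away. Do not grip the nut or lean hard on it or on the rack (no more than about 4 kg of push), and leave the five bottles, the mallet, the bucket and the dish standing or lying where they are.

Things in the scene. Friction and masses are not known exactly. Their poses are not given: they have to be found in the camera images.
- rack: Wooden bottle rack, fixed. Origin on the slab (height 0) under the axis of its upright threaded stud; z up. The rack stands wholly on the -y side: its end board (130 mm wide along x, 150 high, steel-faced) begins 56 mm from the stud axis and boxes in that side of the nut; the +y half is open. Five slots 74 mm apart run on to y = -470 mm; bottles in them reach 221 mm above the slab.
- stud_top (a point): Top of the threaded stud, on the nut's axis, 58 mm above the slab; axes as the rack's; does not move. Stud 15 mm in diameter. It rises from a dark steel foot plate, 120 mm (x) by 120 mm (y) and 10 mm thick, through a washer 48 mm in diameter whose top is 14 mm above the slab
- nut (a joint): Angle (rad) the nut is screwed down: 0 fully up, 7.0 fully home on the washer (a firm stop); grows as it turns clockwise seen from above; starts between 0 and 2.5. It sinks 10 mm a turn (1.59 mm per rad): its underside is 14 mm above the slab when home, 25 mm at joint 0. About 0.1 N m turns it and it stays where it is left.
- nut_centre (a point): On the nut's axis, 19 mm above its underside, mid-height of the wings; turns and sinks with it; 33 mm above the slab when home. Plain steel, hub 30 mm diameter and 30 high (flange 42 mm at the foot). Three wings 120 degrees apart, one along this point's +x: plates 8 mm thick, 49 mm out from the axis, with an upright 11 mm round end at 43.5 mm; they stand 9 to 29 mm above the underside.
- mallet: Black rubber mallet with wooden handle lying on the slab, 310 mm long along its x, head 110 mm wide and 62 mm thick at +x (centred 110 mm from the origin); origin on the slab 110 mm along the handle from the head. To be left alone.
- bucket: Orange bucket with hanging wire handle, 200 mm across, 190 mm high; origin at the centre of its underside. To be left alone.
- dish: White ceramic dish, 124 mm across, 35 mm high; origin at the centre of its underside. To be left alone.
- bottle0_mid (a point): Middle (100 mm above its foot) of the empty glass bottle in slot 0 of the rack (slot 0 is nearest to the nut); 58 mm diameter, 206 mm high. To be left alone.
- bottle1_mid (a point): Middle (100 mm above its foot) of the empty glass bottle in slot 1 of the rack (slot 0 is nearest to the nut); 58 mm diameter, 206 mm high. To be left alone.
- bottle2_mid (a point): Middle (100 mm above its foot) of the empty glass bottle in slot 2 of the rack (slot 0 is nearest to the nut); 58 mm diameter, 206 mm high. To be left alone.
- bottle3_mid (a point): Middle (100 mm above its foot) of the empty glass bottle in slot 3 of the rack (slot 0 is nearest to the nut); 58 mm diameter, 206 mm high. To be left alone.
- bottle4_mid (a point): Middle (100 mm above its foot) of the empty glass bottle in slot 4 of the rack (slot 0 is nearest to the nut); 58 mm diameter, 206 mm high. To be left alone.
Mind the look-alikes: they are no part of the job. What is shaped like the part that bears bottle1_mid but blue or purple is not meant.

How it is judged:
By the outcome, as a careful person would: the job done as asked, in the order asked, and still so for the second after the job is handed in, with the robot touching nothing.
It also fails if it takes over 54 s, if anything falls off the work surface, if the arm or the gripper's body presses on something with over 40 N, if the wrist force passes 120 N, or if a joint passes its speed limit or range.

ROBOT

A 6-joint arm with a two-finger parallel gripper is mounted at the origin on the work surface. World frame = base frame: x ahead of the robot, y to its left, z up, the work surface at z = 0. Lengths are in m, angles in rad, forces in N, time in s.
With the tool pointing down it reaches from about 0.35 to 0.975 m from the base axis. Payload 4.9 kg.
Tool frame: the origin (TCP) lies at the very end of the fingers, on their centre line; the grasp point (between the pads) lies 19 mm behind it; z points along the fingers, y is the line along which they close (so a half turn about z gives the same grasp; the last joint's range is limited). The gripper opens to 85 mm and grips with 20 to 120 N. Pads are 22 mm wide; open, the fingers measure 114 mm over their backs; the gripper's body (76 mm by 85 mm) begins 54 mm behind the grasp point. The pads swing forward as they close: fully open they stand 13 mm farther back than shut.
Start: joints at [1.099, 0.053, 1.613, -0, 1.476, -0.119], TCP at [0.216, 0.586, 0.231] pointing down, gripper open.
Joint ranges: [-3.01, 3.01], [-1.01, 2.22], [0.06, 2.58], [-1.02, 4.17], [0.09, 2.62], [-3.14, 3.14]. Speed limits (rad/s): [2.57, 2.57, 3.14, 3.14, 3.14, 3.14].

INTERFACE

Orientations are given as a rotation vector (axis times angle).
In Python, from station import ctrl, imaging gives the robot as it stands.
- The arm moves only by the tool play_rows, never from a script. Its argument "series" is a list of rows, each a list of 3 entries, a list of its own where there are three numbers: the opening, from 0 (shut) to 1 (fully open), then the shift along the tool's x, y, z each as a share of 0.05 m, from -1 to 1, then the turn, a rotation vector about the tool's x, y, z each as a share of 8 degrees, from -1 to 1. In form: [[grip, [dx, dy, dz], [ax, ay, az]], ...]. A call has 1 to 8 rows; each row shifts and turns the commanded pose from where the row before left it, along the tool's axes as they then stand; what a row does not reach is not made up. A row lasts 1/8 s, in which the tool goes at most 62.5 mm and 10.7 degrees, less where a joint would pass 70% of its speed; a pose out of reach is approached as far as the arm can. A call with a number of a shift or a turn outside -1 to 1 is refused whole. A call with a gripper value outside its range is refused whole. The fingers move at their own pace and stop on an object; "force" is the grip in N (left out, the last holds). Time passes only in rows, so rows that do not move let the fingers close. It gives the time, the measured TCP pose, the force, the opening and the grip force at its end, in the units of the state.
- ctrl.get_obs(): the state, without advancing time (a new reading comes with each control period).
- imaging.get_image(name): name is "scene" or "side" or "wrist"; returns a dict with "color" (480x640x3 uint8, blue, green, red), "fx", "fy", "cx", "cy" (pixels), "extrinsics" (4x4, takes a point from world to camera coordinates); the wrist camera has in their place "hand_eye" (4x4, takes a point from camera to tool coordinates, whose origin is the TCP and whose axes are the flange's). Camera axes: x right, y down, z forward; pixel columns grow to the right and rows downward; lengths in m; the calibration is good to about 2 mm. A picture is of the moment at which its call begins: read the wrist's pose just before it. There is no depth.
- ctrl.finish_job(): hands the job in; it is judged then, once.
The state is a dict: "t": time; "q": joint angles; "dq": joint speeds; "effort": joint torques, N m; "tool_pos": TCP position; "tool_rot": TCP orientation; "contact_force": force on the tool from outside, world axes, zero at the start; "wrist_torque": the same for the moment, N m; "opening": finger opening in m; "grip_force": force on a finger pad.
Only numpy, scipy, OpenCV 4.12 (cv2) and the standard library are available. Lean on these libraries where they do the work, as an engineer would, in place of code of your own. Each camera call takes 0.05 s, during which the arm holds its last target. There are 200 camera calls.

## Working session

There is one attempt and no reset: what is moved stays moved. The work goes in short steps, Python scripts to look and compute and a tool call to move; the robot and the scene stay as the last step left them, time stands still between calls to the robot, and variables do not carry over. Pictures are saved under pics/ and viewed, at most 10 in all, crops included, and the job is handed in when it is done.

Besides the shell and the picture viewer there is one more tool, called after "Emit:" as name(argument=value, ...) on one line, values as JSON. play_rows: Moves the arm, as the interface text tells. Shift numbers are shares of 0.05 m and turn numbers shares of 8 degrees, none past 1 either way. Its arguments: {"type":"object","properties":{"series":{"type":"array"},"force":{"type":"number"}},"required":["series"]}

```bash
mkdir -p pics; cat > h.py <<'E'
import numpy as np,cv2,json
from station import ctrl,imaging
from scipy.spatial.transform import Rotation as R
def snap(n,f):
    o=ctrl.get_obs();d=imaging.get_image(n);cv2.imwrite('pics/'+f+'.png',d['color'])
    K=np.array([[d['fx'],0,d['cx']],[0,d['fy'],d['cy']],[0,0,1]])
    if 'extrinsics' in d:E=np.array(d['extrinsics'])
    else:
        T=np.eye(4);T[:3,:3]=R.from_rotvec(o['tool_rot']).as_matrix();T[:3,3]=o['tool_pos']
        E=np.linalg.inv(T@np.array(d['hand_eye']))
    np.savez('pics/'+f+'.npz',K=K,E=E);return d,K,E
def proj(f,P):
    z=np.load('pics/'+f+'.npz');P=np.atleast_2d(P);c=P@z['E'][:3,:3].T+z['E'][:3,3];p=c@z['K'].T;return p[:,:2]/p[:,2:]
def onz(f,uv,h):
    z=np.load('pics/'+f+'.npz');E=z['E'];c=-E[:3,:3].T@E[:3,3];d=E[:3,:3].T@np.linalg.solve(z['K'],[uv[0],uv[1],1]);return c+d*(h-c[2])/d[2]
E
python3 - <<'E'
from h import *
for n in ('scene','side'): snap(n,n+'0')
o=ctrl.get_obs();print({k:np.round(v,3) for k,v in o.items()})
E
```

```text
{'t': np.float64(0.1), 'q': array([ 1.099,  0.053,  1.614, -0.   ,  1.476, -0.119]), 'dq': array([-0.001, -0.002, -0.003, -0.001, -0.001,  0.001]), 'effort': array([ 0.0000e+00, -3.9490e+01, -3.7136e+01, -0.0000e+00,  4.0000e-03,
       -0.0000e+00]), 'tool_pos': array([0.216, 0.586, 0.23 ]), 'tool_rot': array([-5.510e-01, -3.092e+00,  3.000e-03]), 'contact_force': array([-0.372,  0.105, -0.544]), 'wrist_torque': array([-0.024,  0.027,  0.011]), 'grip_force': np.float64(0.0), 'opening': np.float64(0.085)}
```

View pics/scene0.png

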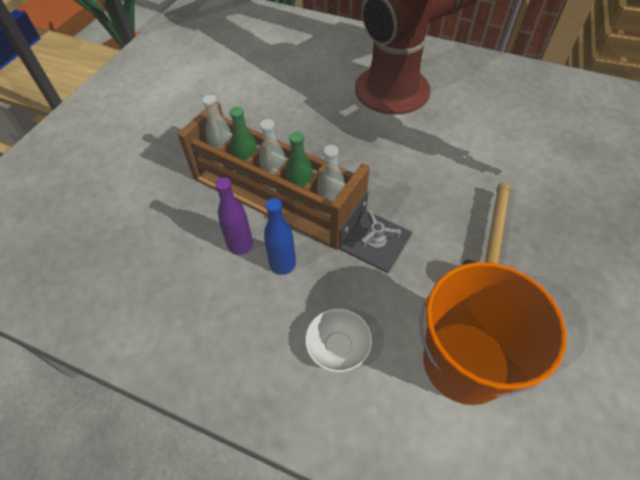

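View pics/side0.png

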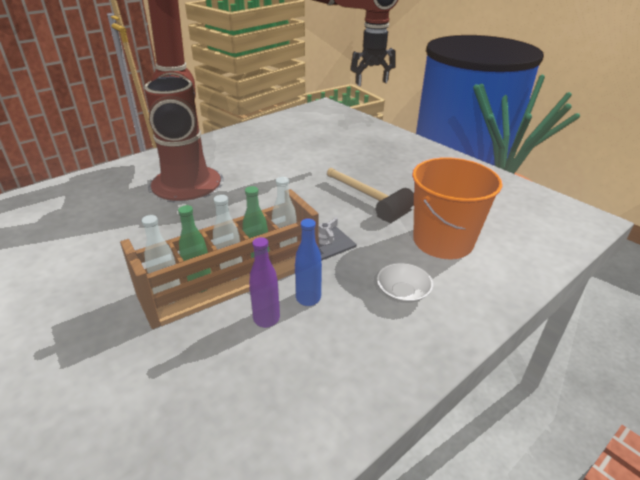

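The scene view shows the nut at about (377,231), at the rack's right end, and the mallet and bucket to its right. The side view shows the nut at about (327,232).

```bash
python3 - <<'E'
from h import *
a=cv2.imread('pics/scene0.png')[180:280,320:430];cv2.imwrite('pics/c0.png',cv2.resize(a,None,fx=7,fy=6,interpolation=2))
print(onz('scene0',(377,228),.058),onz('side0',(327,226),.058))
for n,p in dict(pl1=(411,234),pl2=(389,270),pl3=(341,250),bot4=(237,253),blue=(282,273),dish=(339,365)).items():print(n,onz('scene0',p,.0))
print(onz('scene0',(502,186),.02),onz('scene0',(470,262),.06), onz('scene0',(495,265),.19),onz('scene0',(428,310),.19))
E
```

```text
[0.51943895 0.12832751 0.058     ] [0.52378165 0.12542578 0.058     ]
pl1 [0.46474705 0.19473259 0.        ]
pl2 [0.57219635 0.17864176 0.        ]
pl3 [0.56409172 0.06604869 0.        ]
bot4 [ 0.65825296 -0.14104169  0.        ]
blue [ 0.66593298 -0.02806157  0.        ]
dish [0.80387591 0.15696542 0.        ]
[0.2663013  0.35268734 0.02      ] [0.52932449 0.32618632 0.06      ] [0.610816   0.35267463 0.19      ] [0.73190021 0.27307942 0.19      ]
```

View pics/c0.png

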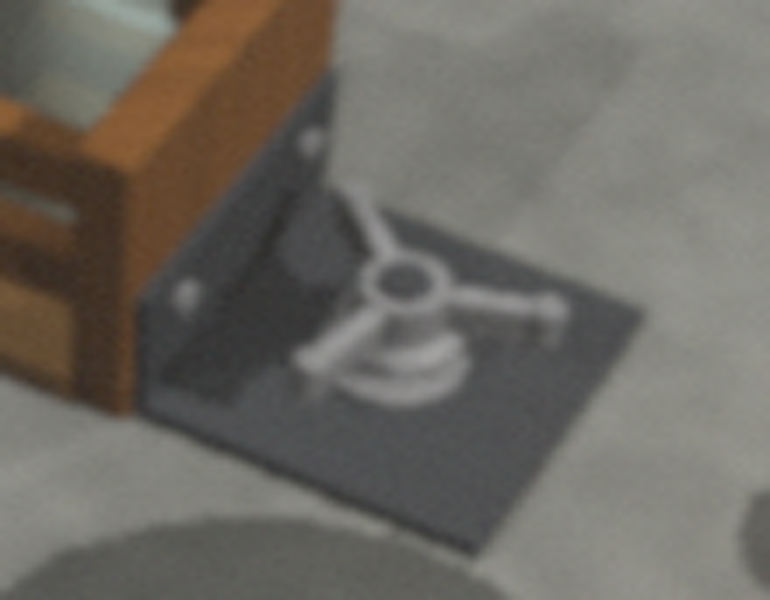

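```bash
python3 - <<'E'
from h import *
c=np.array([.5215,.127])
for p in ((355,190),(305,360),(555,305),(405,280)):
    w=onz('scene0',(p[0]/7+320,p[1]/6+180),.05)[:2];d=w-c;print(w,np.hypot(*d),np.degrees(np.arctan2(d[1],d[0])))
b0=onz('scene0',(332,149),.221);b4=onz('scene0',(210,100),.221);d=b0-b4;print(b0,b4,np.hypot(*d[:2]),'rack y dir',np.degrees(np.arctan2(d[1],d[0])))
o=ctrl.get_obs();Rm=R.from_rotvec(o['tool_rot']).as_matrix();print(Rm.round(3))
print('tooly',np.degrees(np.arctan2(Rm[1,1],Rm[0,1])))
# move to above nut
print(Rm.T@(np.array([c[0],c[1]+.0,.20])-o['tool_pos'])/.05)
E
```

```text
[0.47745795 0.10012634] 0.051593560964496965 -148.60921227012477
[0.55357669 0.11132801] 0.03570049791134812 -26.039155663292792
[0.50279342 0.17290272] 0.049568094685103294 112.17219969560828
[0.50972439 0.12761974] 0.01179190631857764 176.98734029283187
[0.49369012 0.01473493 0.221     ] [ 0.45719818 -0.27478468  0.221     ] 0.2918103185746379 rack y dir 82.81614662361773
[[-0.938  0.346 -0.001]
 [ 0.346  0.938 -0.002]
 [ 0.    -0.002 -1.   ]]
tooly 69.78410158507401
[-8.91113223 -6.4992791   0.6137792 ]
```

Emit:
play_rows(series=[[0,[-0.54,-0.41,0],[0,0,0]],[0,[-0.54,-0.41,0],[0,0,0]],[0,[-0.54,-0.41,0],[0,0,0]],[0,[-0.54,-0.41,0],[0,0,0]],[0,[-0.54,-0.41,0],[0,0,0]],[0,[-0.54,-0.41,0],[0,0,0]],[0,[-0.54,-0.41,0],[0,0,0]],[0,[-0.54,-0.41,0],[0,0,0]]], force=20)

```text
t: 1.1
tool_pos: [0.3622, 0.3568, 0.2308]
tool_rot: [-0.551, -3.092, 0.001]
contact_force: [0.5, 0.3, 1.0]
opening: -0.0
grip_force: 0.0
```

Emit:
play_rows(series=[[0,[-0.54,-0.41,0],[0,0,0]],[0,[-0.54,-0.41,0],[0,0,0]],[0,[-0.54,-0.41,0],[0,0,0]],[0,[-0.54,-0.41,0],[0,0,0]],[0,[-0.54,-0.41,0],[0,0,0]],[0,[-0.54,-0.41,0],[0,0,0]],[0,[-0.54,-0.41,0],[0,0,0]],[0,[0,0,0],[0,0,0]]])

```text
t: 2.1
tool_pos: [0.4902, 0.1565, 0.2307]
tool_rot: [-0.556, -3.091, 0.001]
contact_force: [-0.5, 0.2, 0.1]
opening: -0.0001
grip_force: 0.0
```

```bash
python3 - <<'E'
from h import *
snap('wrist','w1');o=ctrl.get_obs();print(o['tool_pos'],o['tool_rot'],o['q'],o['opening'],proj('w1',[.512,.127,.05]))
E
```

```text
[0.48967591 0.15742144 0.23072792] [-5.53883605e-01 -3.09105532e+00  9.56743801e-05] [ 1.66073402e-01 -2.14913344e-01  1.86609122e+00  3.82991404e-04
  1.49166358e+00 -1.05013857e+00] 0.00020325497700658747 [[298.2681365  246.80544562]]
```

View pics/w1.png

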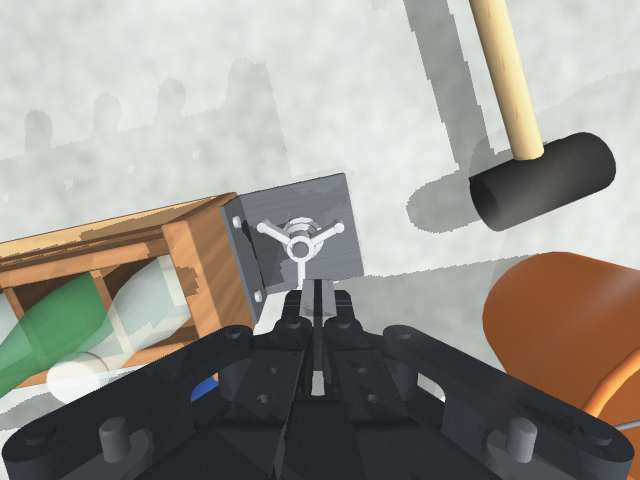

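The wrist view shows the stud top at (300,249), visible wing tips at (340,228) and (262,228), and the third wing pointing down behind the fingers.

```bash
cat >> h.py <<'E'
def look(f,stud,tips,h=.048):
    c=onz(f,stud,.058)[:2];print('stud',c.round(4))
    for t in tips:
        d=onz(f,t,h)[:2]-c;print('wing r %.4f ang %.1f'%(np.hypot(*d),np.degrees(np.arctan2(d[1],d[0]))))
    return c
def state(c):
    o=ctrl.get_obs();m=R.from_rotvec(o['tool_rot']).as_matrix();d=o['tool_pos'][:2]-c
    print('t %.2f r %.4f ang %.1f z %.4f tooly %.1f q6 %.2f'%(o['t'],np.hypot(*d),np.degrees(np.arctan2(d[1],d[0])),o['tool_pos'][2],np.degrees(np.arctan2(m[1,1],m[0,1])),o['q'][5]),'F',np.round(o['contact_force'],1))
    return o,m
E
python3 - <<'E'
from h import *
c=look('w1',(300,249),[(340,228),(262,228)])
# board dir via plate edge
a=onz('w1',(346,174),.01);b=onz('w1',(363,275),.01);print('rack x dir',np.degrees(np.arctan2(*(b-a)[1::-1])), 'mid',(a+b)/2)
o,m=state(c)
for A in(140,150):
    t=np.r_[c+.038*np.array([np.cos(np.radians(A)),np.sin(np.radians(A))]),.2];print(A,t,m.T@(t-o['tool_pos'])/.05)
E
```

```text
stud [0.5126 0.1291]
wing r 0.0437 ang 95.0
wing r 0.0424 ang -136.6
rack x dir -9.45781148483649 mid [0.52256126 0.18770657 0.01      ]
t 2.15 r 0.0364 ang 128.9 z 0.2307 tooly 69.7 q6 -1.05 F [ 0.6  0.4 -0.2]
140 [0.48346157 0.15350826 0.2       ] [ 0.08859575 -0.11637178  0.61470554]
150 [0.4796623  0.14808233 0.2       ] [ 0.12217261 -0.24452275  0.61478546]
```

Emit:
play_rows(series=[[0,[0.1,-0.16,0.6],[0,0,0]],[0,[0,0,0.2],[0,0,-0.93]],[0,[0,0,0.2],[0,0,-0.93]],[0,[0,0,0.2],[0,0,-0.93]],[0,[0,0,0.2],[0,0,-0.93]],[0,[0,0,0.2],[0,0,-0.93]],[0,[0,0,0.2],[0,0,-0.93]],[0,[0,0,0.2],[0,0,-0.93]]])

```text
t: 3.15
tool_pos: [0.4815, 0.1533, 0.1307]
tool_rot: [0.871, -3.018, -0.001]
contact_force: [-0.8, -0.7, 0.3]
opening: -0.0001
grip_force: 0.0
```

Emit:
play_rows(series=[[0,[0,0,0],[0,0,-0.93]],[0,[0,0,0],[0,0,-0.93]],[0,[0,0,0],[0,0,-0.93]],[0,[0,0,0],[0,0,0]],[0,[0,0,0],[0,0,0]]])

```text
t: 3.78
tool_pos: [0.4819, 0.1528, 0.1312]
tool_rot: [1.429, -2.797, -0.0]
contact_force: [0.4, -0.4, -0.2]
opening: 0.0002
grip_force: 0.0
```

```bash
cat >> h.py <<'E'
C=np.array([.5126,.1291])
def goto(A,r,z):
    o,m=state(C);t=np.r_[C+r*np.array([np.cos(np.radians(A)),np.sin(np.radians(A))]),z];print('shares',(m.T@(t-o['tool_pos'])/.05).round(3))
E
python3 - <<'E'
from h import *
snap('wrist','w2');goto(144,.038,.026);print(proj('w2',[*C,.058]))
E
```

```text
t 3.83 r 0.0386 ang 142.4 z 0.1312 tooly 144.1 q6 -2.36 F [ 0.3 -0.6 -1. ]
shares [ 0.021 -0.012  2.105]
[[260.0648853  248.80478008]]
```

View pics/w2.png

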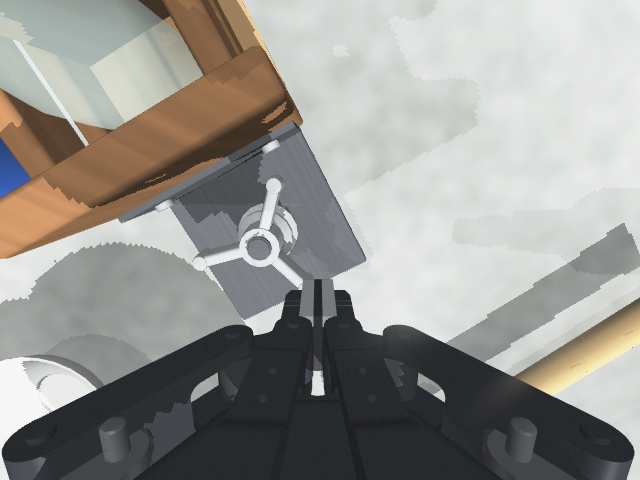

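The stud top is at (260,247), matching the prediction. Wing tips are at (273,184), (201,264) and about (302,284).

```bash
python3 - <<'E'
from h import *
for h in (.044,.05):look('w2',(260,247),[(273,184),(201,264),(302,284)],h)
E
```

```text
stud [0.5118 0.1281]
wing r 0.0412 ang -137.6
wing r 0.0488 ang -15.3
wing r 0.0425 ang 93.7
stud [0.5118 0.1281]
wing r 0.0420 ang -138.5
wing r 0.0460 ang -16.9
wing r 0.0407 ang 96.4
```

Emit:
play_rows(series=[[0,[0.06,-0.01,0.3],[0,0,-0.4]],[0,[0,0,0.6],[0,0,0]],[0,[0,0,0.4],[0,0,0]],[0,[0,0,0.4],[0,0,0]],[0,[0,0,0.2],[0,0,0]],[0,[0,0,0.2],[0,0,0]],[0,[0,0,0],[0,0,0]]])

```text
t: 4.7
tool_pos: [0.4806, 0.1495, 0.0259]
tool_rot: [1.508, -2.755, -0.001]
contact_force: [-0.7, -0.7, 0.8]
opening: 0.0
grip_force: 0.0
```

```bash
sed -i 's/^C=.*/C=np.array([.512,.1285])/' h.py; python3 - <<'E'
from h import *
goto(147,.038,.026)
E
```

```text
t 4.70 r 0.0378 ang 146.3 z 0.0259 tooly 147.4 q6 -2.42 F [-0.7 -0.7  0.8]
shares [ 0.009  0.005 -0.003]
```

Emit:
play_rows(series=[[0,[-0.106,-0.007,0],[0,0,1]],[0,[-0.106,-0.007,0],[0,0,1]],[0,[-0.106,-0.007,0],[0,0,1]],[0,[-0.106,-0.007,0],[0,0,1]],[0,[-0.106,-0.007,0],[0,0,1]],[0,[-0.106,-0.007,0],[0,0,1]]])

```text
t: 5.45
tool_pos: [0.5063, 0.167, 0.0267]
tool_rot: [0.249, -3.13, -0.001]
contact_force: [-2.1, 0.7, 0.9]
opening: -0.0002
grip_force: 1.6
```

```bash
python3 - <<'E'
from h import *
goto(99,.038,.026)
E
```

```text
t 5.45 r 0.0389 ang 98.5 z 0.0267 tooly 99.1 q6 -1.55 F [-2.1  0.7  0.9]
shares [ 0.007 -0.018  0.014]
```

Contact is light (about 2 N), so the nut is turning. I'll continue the stroke.

Emit:
play_rows(series=[[0,[-0.106,-0.017,0],[0,0,1]],[0,[-0.106,-0.007,0],[0,0,1]],[0,[-0.106,-0.007,0],[0,0,1]],[0,[-0.106,-0.007,0],[0,0,1]],[0,[-0.106,-0.007,0],[0,0,1]],[0,[-0.106,-0.007,0],[0,0,1]]])

```text
t: 6.2
tool_pos: [0.5366, 0.1594, 0.0264]
tool_rot: [-1.045, -2.961, -0.003]
contact_force: [-1.3, 2.9, -2.1]
opening: 0.0
grip_force: 1.7
```

Emit:
play_rows(series=[[0,[-0.106,-0.007,0],[0,0,1]],[0,[-0.106,-0.007,0],[0,0,1]],[0,[-0.106,-0.007,0],[0,0,1]],[0,[-0.106,-0.007,0],[0,0,1]],[0,[-0.106,-0.007,0],[0,0,1]]])

```text
t: 6.82
tool_pos: [0.5508, 0.1371, 0.0267]
tool_rot: [-1.996, -2.425, -0.003]
contact_force: [-0.1, 2.8, -3.7]
opening: 0.0002
grip_force: 1.6
```

```bash
python3 - <<'E'
from h import *
goto(11,.038,.026)
E
```

```text
t 6.83 r 0.0398 ang 12.5 z 0.0267 tooly 11.1 q6 -0.08 F [-0.1  2.8 -3.7]
shares [-0.021 -0.035  0.014]
```

Emit:
play_rows(series=[[0,[0.106,-0.03,-0.3],[0,0,-1]],[0,[0.106,-0.007,-0.3],[0,0,-1]],[0,[0.106,-0.007,-0.3],[0,0,-1]],[0,[0.106,-0.007,-0.3],[0,0,-1]],[0,[0.106,-0.007,0],[0,0,-1]],[0,[0.106,-0.007,0],[0,0,-1]],[0,[0.106,-0.007,0],[0,0,-1]],[0,[0.106,-0.007,0],[0,0,-1]]])

```text
t: 7.82
tool_pos: [0.5222, 0.1657, 0.0874]
tool_rot: [0.392, 3.115, 0.001]
contact_force: [0.7, -1.1, 0.0]
opening: 0.0002
grip_force: 0.0
```

Emit:
play_rows(series=[[0,[0.106,-0.007,0],[0,0,-1]],[0,[0.106,-0.007,0],[0,0,-1]],[0,[0.106,-0.007,0],[0,0,-1]],[0,[0.106,-0.007,0],[0,0,-1]],[0,[0.106,-0.007,0],[0,0,-1]],[0,[0.106,-0.007,0],[0,0,-1]],[0,[0.106,-0.007,0],[0,0,-1]],[0,[0.106,-0.007,0],[0,0,-1]]])

```text
t: 8.82
tool_pos: [0.4836, 0.1536, 0.0873]
tool_rot: [-1.318, 2.85, -0.001]
contact_force: [0.6, -0.4, 0.3]
opening: 0.0002
grip_force: 0.0
```

Emit:
play_rows(series=[[0,[0.106,-0.007,0],[0,0,-1]],[0,[0.05,0,0],[0,0,-0.5]],[0,[0,0,0],[0,0,0]]])

```text
t: 9.2
tool_pos: [0.4791, 0.1472, 0.0872]
tool_rot: [-1.601, 2.701, -0.001]
contact_force: [-0.3, -0.5, 0.2]
opening: 0.0002
grip_force: 0.0
```

```bash
python3 - <<'E'
from h import *
snap('wrist','w3');goto(151,.038,.026);print(proj('w3',[*C,.058]))
E
```

```text
t 9.25 r 0.0379 ang 150.3 z 0.0871 tooly 151.3 q6 -2.49 F [-0.1 -0.  -0.4]
shares [0.011 0.004 1.221]
[[248.59870956 273.85422452]]
```

View pics/w3.png

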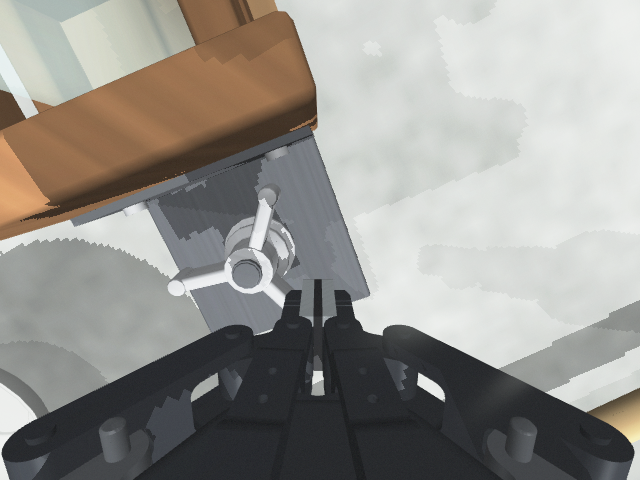

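Stud top is at (248,273), as predicted. The wing tips are at (269,194) and (177,288), and the third is behind the fingertips.

```bash
python3 - <<'E'
from h import *
for h in (.04,.046):look('w3',(248,273),[(269,194),(177,288)],h)
E
```

```text
stud [0.512  0.1279]
wing r 0.0418 ang -133.2
wing r 0.0507 ang -9.3
stud [0.512  0.1279]
wing r 0.0429 ang -134.1
wing r 0.0472 ang -11.2
```

Emit:
play_rows(series=[[0,[0.01,0,0.4],[0,0,0]],[0,[0,0,0.4],[0,0,0]],[0,[0,0,0.3],[0,0,0]],[0,[0,0,0.12],[0,0,0]],[0,[0,0,0],[0,0,0]]])

```text
t: 9.88
tool_pos: [0.4784, 0.1468, 0.0252]
tool_rot: [1.603, -2.701, -0.0]
contact_force: [-0.4, -0.2, 0.2]
opening: 0.0003
grip_force: 0.0
```

Emit:
play_rows(series=[[0,[-0.106,-0.01,0],[0,0,1]],[0,[-0.106,-0.01,0],[0,0,1]],[0,[-0.106,-0.01,0],[0,0,1]],[0,[-0.106,-0.01,0],[0,0,1]],[0,[-0.106,-0.01,0],[0,0,1]],[0,[-0.106,-0.01,0],[0,0,1]]])

```text
t: 10.62
tool_pos: [0.5031, 0.1659, 0.0258]
tool_rot: [0.358, -3.12, -0.003]
contact_force: [-3.1, 3.4, -0.1]
opening: -0.0002
grip_force: 1.7
```

Emit:
play_rows(series=[[0,[-0.106,-0.01,0],[0,0,1]],[0,[-0.106,-0.01,0],[0,0,1]],[0,[-0.106,-0.01,0],[0,0,1]],[0,[-0.106,-0.01,0],[0,0,1]],[0,[-0.106,-0.01,0],[0,0,1]],[0,[-0.106,-0.01,0],[0,0,1]]])

```text
t: 11.38
tool_pos: [0.5338, 0.1596, 0.0255]
tool_rot: [-0.942, -2.996, -0.003]
contact_force: [-0.9, 2.7, -1.6]
opening: 0.0
grip_force: 1.8
```

Emit:
play_rows(series=[[0,[-0.106,-0.01,0],[0,0,1]],[0,[-0.106,-0.01,0],[0,0,1]],[0,[-0.106,-0.01,0],[0,0,1]],[0,[-0.106,-0.01,0],[0,0,1]],[0,[-0.106,-0.01,0],[0,0,1]]])

```text
t: 12.0
tool_pos: [0.5487, 0.1378, 0.0257]
tool_rot: [-1.91, -2.493, -0.003]
contact_force: [0.2, 3.1, -2.9]
opening: -0.0003
grip_force: 1.7
```

```bash
python3 - <<'E'
from h import *
goto(15,.038,.026)
E
```

```text
t 12.00 r 0.0379 ang 14.3 z 0.0257 tooly 15.1 q6 -0.15 F [ 0.2  3.1 -2.9]
shares [ 0.01   0.002 -0.007]
```

Emit:
play_rows(series=[[0,[0.106,-0.007,-0.3],[0,0,-1]],[0,[0.106,-0.007,-0.3],[0,0,-1]],[0,[0.106,-0.007,-0.3],[0,0,-1]],[0,[0.106,-0.007,-0.3],[0,0,-1]],[0,[0.106,-0.007,0],[0,0,-1]],[0,[0.106,-0.007,0],[0,0,-1]],[0,[0.106,-0.007,0],[0,0,-1]],[0,[0.106,-0.007,0],[0,0,-1]]])

```text
t: 13.0
tool_pos: [0.5194, 0.1646, 0.0864]
tool_rot: [0.283, 3.127, 0.001]
contact_force: [0.0, 0.4, 0.5]
opening: 0.0002
grip_force: 0.0
```

Emit:
play_rows(series=[[0,[0.106,-0.007,0],[0,0,-1]],[0,[0.106,-0.007,0],[0,0,-1]],[0,[0.106,-0.007,0],[0,0,-1]],[0,[0.106,-0.007,0],[0,0,-1]],[0,[0.106,-0.007,0],[0,0,-1]],[0,[0.106,-0.007,0],[0,0,-1]],[0,[0.106,-0.007,0],[0,0,-1]],[0,[0.106,-0.007,0],[0,0,-1]]])

```text
t: 14.0
tool_pos: [0.4818, 0.1498, 0.0864]
tool_rot: [-1.417, 2.802, -0.001]
contact_force: [-0.0, -0.1, -0.1]
opening: 0.0001
grip_force: 0.0
```

Emit:
play_rows(series=[[0,[0.106,-0.007,0],[0,0,-1]],[0,[0.03,0,0],[0,0,-0.25]],[0,[0,0,0],[0,0,0]]])

```text
t: 14.38
tool_pos: [0.4781, 0.1441, 0.0859]
tool_rot: [-1.648, 2.674, -0.001]
contact_force: [0.4, -0.1, -0.2]
opening: -0.0001
grip_force: 0.0
```

```bash
python3 - <<'E'
from h import *
snap('wrist','w4');goto(153,.038,.026);print(proj('w4',[*C,.058]))
E
```

```text
t 14.43 r 0.0374 ang 155.3 z 0.0858 tooly 153.3 q6 -2.53 F [-0.7 -0.2  0.6]
shares [-0.03   0.013  1.195]
[[249.25707074 278.20498869]]
```

View pics/w4.png

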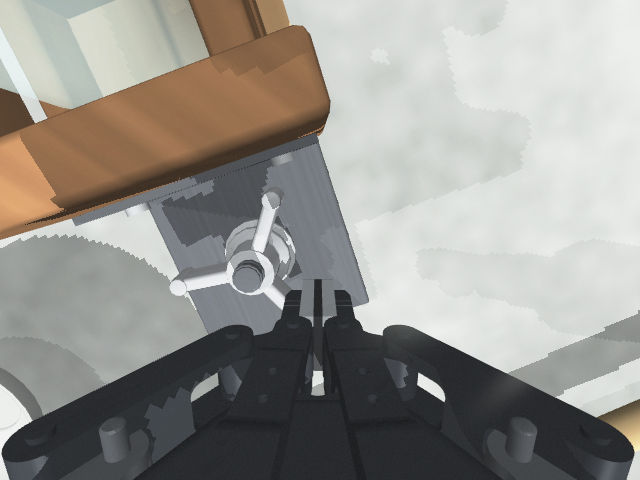

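```bash
python3 - <<'E'
from h import *
for f,s,a,b in(('w1',(300,249),(340,228),(262,228)),('w2',(260,247),(273,184),(201,264)),('w3',(248,273),(269,194),(177,288)),('w4',(248,277),(273,200),(178,287))):
    hs=np.linspace(.02,.07,101);D=[np.hypot(*(onz(f,a,h)-onz(f,b,h))[:2]) for h in hs];h=hs[np.argmin(abs(np.array(D)-.0753))];print(f,'wingtop',h)
    look(f,s,[a,b],h)
E
```

```text
w1 wingtop 0.056999999999999995
stud [0.5126 0.1291]
wing r 0.0441 ang 97.9
wing r 0.0420 ang -140.2
w2 wingtop 0.05450000000000001
stud [0.5118 0.1281]
wing r 0.0426 ang -139.1
wing r 0.0439 ang -18.2
w3 wingtop 0.05500000000000001
stud [0.512  0.1279]
wing r 0.0445 ang -135.2
wing r 0.0422 ang -14.7
w4 wingtop 0.05
stud [0.5123 0.1276]
wing r 0.0431 ang -135.7
wing r 0.0432 ang -14.2
```

Emit:
play_rows(series=[[0,[-0.03,0.01,0.4],[0,0,0]],[0,[0,0,0.4],[0,0,0]],[0,[0,0,0.3],[0,0,0]],[0,[0,0,0.1],[0,0,0]],[0,[0,0,0],[0,0,0]]])

```text
t: 15.05
tool_pos: [0.4779, 0.1456, 0.0253]
tool_rot: [1.65, -2.673, -0.0]
contact_force: [-0.0, 0.7, 0.2]
opening: 0.0
grip_force: 0.0
```

Emit:
play_rows(series=[[0,[-0.106,-0.01,0],[0,0,1]],[0,[-0.106,-0.01,0],[0,0,1]],[0,[-0.106,-0.01,0],[0,0,1]],[0,[-0.106,-0.01,0],[0,0,1]],[0,[-0.106,-0.01,0],[0,0,1]]])

```text
t: 15.68
tool_pos: [0.497, 0.1635, 0.026]
tool_rot: [0.629, -3.077, -0.001]
contact_force: [-3.0, 1.9, 2.5]
opening: 0.0001
grip_force: 1.6
```

Emit:
play_rows(series=[[0,[-0.026,-0.002,0],[0,0,0.25]],[0,[-0.026,-0.002,0],[0,0,0.25]],[0,[-0.026,-0.002,0],[0,0,0.25]]])

```text
t: 16.05
tool_pos: [0.501, 0.1644, 0.0255]
tool_rot: [-0.473, 3.106, 0.001]
contact_force: [-3.1, 2.4, 1.2]
opening: -0.0
grip_force: 1.6
```

```bash
python3 - <<'E'
from h import *
goto(107,.038,.026)
E
```

```text
t 16.05 r 0.0376 ang 107.0 z 0.0255 tooly 107.3 q6 -1.70 F [-3.1  2.4  1.2]
shares [-0.     0.008 -0.009]
```

Emit:
play_rows(series=[[0,[-0.026,-0.002,0],[0,0,0.25]],[0,[-0.026,-0.002,0],[0,0,0.25]],[0,[-0.026,-0.002,0],[0,0,0.25]]])

```text
t: 16.42
tool_pos: [0.5049, 0.165, 0.0252]
tool_rot: [0.308, -3.126, -0.0]
contact_force: [-2.6, 3.6, 0.1]
opening: -0.0003
grip_force: 1.7
```

Emit:
play_rows(series=[[0,[-0.026,-0.002,0],[0,0,0.25]],[0,[-0.026,-0.002,0],[0,0,0.25]],[0,[-0.026,-0.002,0],[0,0,0.25]]])

```text
t: 16.8
tool_pos: [0.5087, 0.1653, 0.0251]
tool_rot: [0.144, -3.138, -0.0]
contact_force: [-2.3, 3.5, -0.8]
opening: 0.0001
grip_force: 1.8
```

Emit:
play_rows(series=[[0,[-0.026,-0.002,0],[0,0,0.25]],[0,[-0.026,-0.002,0],[0,0,0.25]],[0,[-0.026,-0.002,0],[0,0,0.25]]])

```text
t: 17.18
tool_pos: [0.5126, 0.1651, 0.0251]
tool_rot: [-0.021, -3.141, 0.0]
contact_force: [-1.5, 3.8, -1.5]
opening: -0.0006
grip_force: 1.8
```

Emit:
play_rows(series=[[0,[-0.04,-0.002,0],[0,0,0.375]],[0,[-0.04,-0.002,0],[0,0,0.375]],[0,[-0.04,-0.002,0],[0,0,0.375]],[0,[-0.04,-0.002,0],[0,0,0.375]]])

```text
t: 17.68
tool_pos: [0.5206, 0.164, 0.0251]
tool_rot: [-0.35, -3.122, 0.0]
contact_force: [-1.2, 3.0, -2.1]
opening: 0.0001
grip_force: 1.8
```

```bash
python3 - <<'E'
from h import *
goto(77,.038,.026)
E
```

```text
t 17.68 r 0.0365 ang 76.4 z 0.0251 tooly 77.2 q6 -1.18 F [-1.2  3.  -2.1]
shares [ 0.008  0.03  -0.019]
```

Emit:
play_rows(series=[[0,[-0.07,0.02,0],[0,0,0.7]],[0,[-0.106,-0.007,0],[0,0,1]],[0,[-0.106,-0.007,0],[0,0,1]]])

```text
t: 18.05
tool_pos: [0.5334, 0.1593, 0.0248]
tool_rot: [-0.932, -2.999, 0.002]
contact_force: [-1.9, 2.3, -2.8]
opening: 0.0001
grip_force: 1.7
```

Emit:
play_rows(series=[[0,[-0.106,-0.007,0],[0,0,1]],[0,[-0.106,-0.007,0],[0,0,1]],[0,[-0.106,-0.007,0],[0,0,1]],[0,[-0.106,-0.007,0],[0,0,1]],[0,[-0.053,-0.004,0],[0,0,0.5]]])

```text
t: 18.68
tool_pos: [0.5488, 0.1407, 0.0254]
tool_rot: [1.812, 2.565, 0.001]
contact_force: [-0.4, 3.7, -2.1]
opening: 0.0001
grip_force: 1.5
```

```bash
python3 - <<'E'
from h import *
goto(19,.038,.026)
E
```

```text
t 18.68 r 0.0388 ang 18.4 z 0.0254 tooly 19.5 q6 -0.22 F [-0.4  3.7 -2.1]
shares [ 0.009 -0.015 -0.012]
```

Emit:
play_rows(series=[[0,[0.106,-0.02,-0.3],[0,0,-1]],[0,[0.106,-0.007,-0.3],[0,0,-1]],[0,[0.106,-0.007,-0.3],[0,0,-1]],[0,[0.106,-0.007,-0.3],[0,0,-1]],[0,[0.106,-0.007,0],[0,0,-1]],[0,[0.106,-0.007,0],[0,0,-1]],[0,[0.106,-0.007,0],[0,0,-1]],[0,[0.106,-0.007,0],[0,0,-1]]])

```text
t: 19.68
tool_pos: [0.5173, 0.1651, 0.0863]
tool_rot: [0.165, 3.134, -0.002]
contact_force: [-0.9, 0.6, 0.5]
opening: -0.0002
grip_force: 0.0
```

Emit:
play_rows(series=[[0,[0.106,-0.007,0],[0,0,-1]],[0,[0.106,-0.007,0],[0,0,-1]],[0,[0.106,-0.007,0],[0,0,-1]],[0,[0.106,-0.007,0],[0,0,-1]],[0,[0.106,-0.007,0],[0,0,-1]],[0,[0.106,-0.007,0],[0,0,-1]],[0,[0.106,-0.007,0],[0,0,-1]],[0,[0.106,-0.007,0],[0,0,-1]]])

```text
t: 20.68
tool_pos: [0.4808, 0.1475, 0.0863]
tool_rot: [-1.522, 2.746, -0.005]
contact_force: [0.3, -0.0, -0.4]
opening: 0.0
grip_force: 0.0
```

Emit:
play_rows(series=[[0,[0.106,-0.007,0],[0,0,-1]],[0,[0,0,0],[0,0,0]]])

```text
t: 20.92
tool_pos: [0.4781, 0.143, 0.0861]
tool_rot: [-1.701, 2.639, -0.004]
contact_force: [0.2, 0.3, -0.1]
opening: -0.0001
grip_force: 0.0
```

```bash
python3 - <<'E'
from h import *
snap('wrist','w5');goto(155,.038,.025);print(proj('w5',[*C,.058]))
E
```

```text
t 20.98 r 0.0371 ang 156.5 z 0.0860 tooly 155.6 q6 -2.57 F [ 0.5 -0.  -0.6]
shares [-0.02   0.022  1.221]
[[250.16104691 277.11541556]]
```

View pics/w5.png

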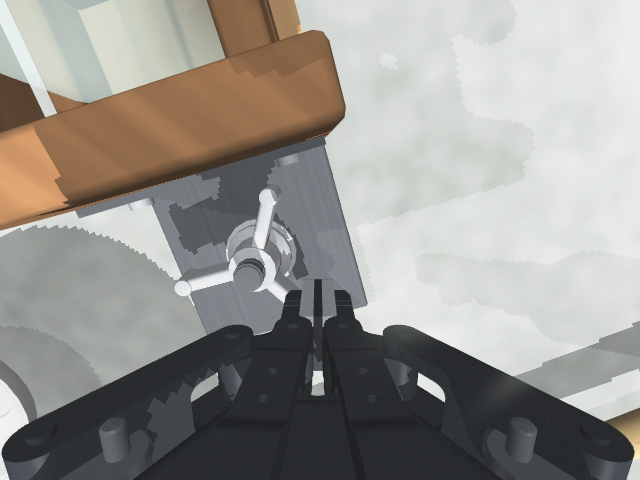

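Wing tips are at (268,197) and (183,288) and the stud stands well clear of the nut. By my count about 35° is left, so this last stroke goes slowly.

Emit:
play_rows(series=[[0,[-0.02,0.02,0.4],[0,0,0]],[0,[0,0,0.4],[0,0,0]],[0,[0,0,0.3],[0,0,0]],[0,[0,0,0.1],[0,0,0]],[0,[0,0,0],[0,0,0]]])

```text
t: 21.6
tool_pos: [0.4767, 0.1451, 0.0253]
tool_rot: [1.705, -2.638, 0.0]
contact_force: [0.1, -0.0, 0.2]
opening: -0.0001
grip_force: 0.0
```

Emit:
play_rows(series=[[0,[-0.106,-0.01,0],[0,0,1]],[0,[-0.106,-0.01,0],[0,0,1]],[0,[-0.053,-0.005,0],[0,0,0.5]],[0,[-0.053,-0.005,0],[0,0,0.5]],[0,[-0.053,-0.005,0],[0,0,0.5]]])

```text
t: 22.22
tool_pos: [0.4885, 0.1594, 0.0262]
tool_rot: [1.013, -2.973, -0.0]
contact_force: [-3.9, -0.4, 1.3]
opening: 0.0001
grip_force: 1.5
```

Emit:
play_rows(series=[[0,[-0.026,-0.002,0],[0,0,0.25]],[0,[-0.026,-0.002,0],[0,0,0.25]],[0,[-0.026,-0.002,0],[0,0,0.25]]])

```text
t: 22.6
tool_pos: [0.4918, 0.1614, 0.0255]
tool_rot: [-0.857, 3.022, 0.0]
contact_force: [-3.0, 1.3, 2.7]
opening: 0.0003
grip_force: 1.5
```

```bash
python3 - <<'E'
from h import *
goto(121.6,.038,.025)
E
```

```text
t 22.60 r 0.0386 ang 121.6 z 0.0255 tooly 121.7 q6 -1.95 F [-3.   1.3  2.7]
shares [ 0.    -0.011  0.01 ]
```

Emit:
play_rows(series=[[0,[-0.026,-0.004,0],[0,0,0.25]],[0,[-0.026,-0.004,0],[0,0,0.25]],[0,[-0.026,-0.004,0],[0,0,0.25]],[0,[-0.026,-0.002,0],[0,0,0.25]]])

```text
t: 23.1
tool_pos: [0.4964, 0.1633, 0.025]
tool_rot: [0.644, -3.074, -0.001]
contact_force: [-3.3, 3.2, -0.1]
opening: -0.0001
grip_force: 1.6
```

Emit:
play_rows(series=[[0,[-0.026,-0.002,0],[0,0,0.25]],[0,[-0.026,-0.002,0],[0,0,0.25]]])

```text
t: 23.35
tool_pos: [0.4989, 0.164, 0.025]
tool_rot: [0.536, -3.095, -0.0]
contact_force: [-3.1, 2.4, -0.3]
opening: -0.0003
grip_force: 1.6
```

Emit:
play_rows(series=[[0,[-0.02,-0.002,0],[0,0,0.19]],[0,[-0.02,-0.002,0],[0,0,0.19]],[0,[-0.02,-0.002,0],[0,0,0.19]]])

```text
t: 23.72
tool_pos: [0.5019, 0.1645, 0.0251]
tool_rot: [0.413, -3.114, 0.0]
contact_force: [-3.0, 2.5, -2.6]
opening: -0.0002
grip_force: 1.7
```

Emit:
play_rows(series=[[0,[-0.02,-0.002,0],[0,0,0.19]],[0,[-0.02,-0.002,0],[0,0,0.19]],[0,[-0.02,-0.002,0],[0,0,0.19]]])

```text
t: 24.1
tool_pos: [0.5051, 0.165, 0.0252]
tool_rot: [0.289, -3.128, 0.0]
contact_force: [-2.8, 3.0, -2.1]
opening: 0.0001
grip_force: 1.7
```

Emit:
play_rows(series=[[0,[-0.02,-0.002,0],[0,0,0.19]],[0,[-0.02,-0.002,0],[0,0,0.19]],[0,[-0.02,-0.002,0],[0,0,0.19]]])

```text
t: 24.48
tool_pos: [0.5082, 0.1652, 0.0253]
tool_rot: [-0.164, 3.137, 0.0]
contact_force: [-2.3, 2.7, -2.5]
opening: 0.0002
grip_force: 1.7
```

Emit:
play_rows(series=[[0,[-0.02,-0.002,0],[0,0,0.19]],[0,[-0.02,-0.002,0],[0,0,0.19]],[0,[-0.02,-0.002,0],[0,0,0.19]]])

```text
t: 24.85
tool_pos: [0.5098, 0.1657, 0.0252]
tool_rot: [0.039, -3.138, -0.002]
contact_force: [-8.4, 5.6, 2.3]
opening: -0.0
grip_force: 5.0
```

Emit:
play_rows(series=[[0,[-0.02,0,0],[0,0,0]],[0,[0,0,0],[0,0,0]]])

```text
t: 25.1
tool_pos: [0.5099, 0.1658, 0.0251]
tool_rot: [0.041, -3.135, -0.001]
contact_force: [-10.0, 4.4, 4.1]
opening: -0.0
grip_force: 5.9
```

The nut is against a firm stop: 1 mm more of command moved the tip 0.1 mm. Backing off and lifting away.

Emit:
play_rows(series=[[0,[0.1,0,0],[0,0,0]],[0,[0.15,0,0],[0,0,-0.5]],[0,[0,0,-0.4],[0,0,0]],[0,[0,0,-0.6],[0,0,0]],[0,[0,0,-0.8],[0,0,0]],[0,[0,0,-0.8],[0,0,0]],[0,[0,0,-0.5],[0,0,0]],[0,[0,0,0],[0,0,0]]])

```text
t: 26.1
tool_pos: [0.5024, 0.1646, 0.1842]
tool_rot: [-0.15, 3.129, -0.0]
contact_force: [0.0, 0.1, 0.6]
opening: -0.0
grip_force: 0.0
```

```bash
python3 - <<'E'
from h import *
snap('scene','s9');snap('wrist','w9');state(C)
a=cv2.imread('pics/s9.png')[60:420,160:600];b=cv2.imread('pics/w9.png')
cv2.imwrite('pics/f9.png',np.hstack([cv2.resize(a,(400,327)),cv2.resize(b,(400,327))]))
E
```

```text
t 26.20 r 0.0379 ang 108.6 z 0.1801 tooly 95.5 q6 -1.49 F [-0.2  0.7 -0.7]
```

View pics/f9.png

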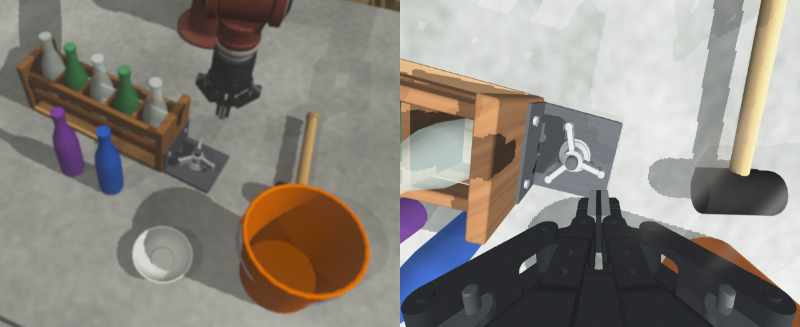

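The nut is down, with its wings seen around (572,160) in the right half. The bottles, mallet, bucket and dish all stand or lie as before, and the gripper is clear.

```bash
python3 -c "
from station import ctrl
print(ctrl.finish_job())"
```

```text
the job is handed in; nothing more can be done
None
```

The nut is screwed down to its firm stop, about 395° in four strokes with no measured push above about 12 N. The gripper is clear, nothing else was moved, and the job was handed in at 26 s.

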